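# Unfold the wind-up radio's crank grip and give it a quarter turn

### The arm

A 6-joint arm with a two-finger parallel gripper is mounted at the origin on the work surface. World frame = base frame: x ahead of the robot, y to its left, z up, the work surface at z = 0. Lengths are in m, angles in degrees, forces in N, time in s.
With the tool pointing down it reaches from about 0.4 to 0.825 m from the base axis. Payload 7 kg.
Tool frame: the origin (TCP) lies midway between the tips of the shut fingers; the grasp point (between the pads) lies 19 mm behind it; z points along the fingers, y is the line along which they close (so a half turn about z gives the same grasp; the last joint's range is limited). The gripper opens to 88 mm and grips with 3 to 60 N. Pads are 19 mm wide; open, the fingers measure 130 mm over their backs; the gripper's body (78 mm by 193 mm) begins 47 mm behind the grasp point.
Start: joints at [-60.212, 20.546, 0.682, 0, -70.136, -16.507], TCP at [0.155, -0.657, 0.196] pointing down, gripper open.
Joint ranges: [-176.03, 176.03], [-82.01, 121.73], [-58.28, 71.71], [-173.87, 95.51], [-174.79, -0.11], [-173.66, 173.66]. Speed limits (degrees/s): [136.94, 136.94, 172.46, 180, 180, 180].

### API

Orientations are given as a 3x3 rotation matrix whose columns are the frame's x, y, z axes.
In Python, from rig import robot gives the robot as it stands. Calls block until the motion is done:
- robot.goto(position, orientation): joint-space move of the TCP to a pose.
- robot.servo_line(position, ori=None, speed=0.15): straight line of the TCP; ori=None keeps the orientation; speed is the mean speed in m/s.
- robot.movej(angles): joint-space move.
- robot.move_gripper(opening): opening from 0.0 (shut) to 1.0 (fully open); the grip force is fixed at half the most; returns when the fingers have stopped.
- robot.dwell(seconds).
- robot.ik(position, orientation): joint angles nearest the present ones, or None.
- robot.grab_frame(name): name is "side" or "top" or "wrist"; returns (picture, depth): 480x640x3 uint8, red, green, blue; 480x640 float32, m along the optical axis (not along the pixel's ray), 0 where there is no reading.
- robot.camera_info(name): a dict with "vfov" (degrees; the focal length in pixels is half the picture's height over the tangent of half this angle, whatever the lens; pixels are square), "cx", "cy" (the principal point, pixels), "view" (4x4, takes a point from world to camera coordinates); the wrist camera has in their place "T_tool_cam" (4x4, takes a point from camera to tool coordinates, whose origin is the TCP and whose axes are the flange's). Camera axes: x right, y down, z forward; pixel columns grow to the right and rows downward; lengths in m; the calibration is good to about 2 mm. A picture is of the moment at which its call begins: read the wrist's pose just before it. camera_info takes no time and is no camera call.
A pose or a line that the arm cannot do raises robot.Unreachable and nothing moves.
- robot.job_done(): hands the job in; it is judged then, once.
Readings, each from a call of its own:
- robot.read_t(): time.
- robot.read_qpos(): joint angles.
- robot.read_qvel(): joint speeds.
- robot.read_effort(): joint torques, N m.
- robot.read_position(): TCP position.
- robot.read_tcp_rot(): TCP orientation.
- robot.read_force(): force on the tool from outside, world axes, zero at the start.
- robot.read_ft_torque(): the same for the moment, N m.
- robot.read_grip_width(): opening from 0.0 (shut) to 1.0 (fully open).
- robot.read_finger_force(): force on a finger pad.
Only numpy, scipy, OpenCV 4.12 (cv2) and the standard library are available. Lean on these libraries where they do the work, as an engineer would, in place of code of your own. Each camera call takes 0.05 s, during which the arm holds its last target. There are 200 camera calls.

### The job

A customer wants to see that the wind-up radio works: on the oblong radio (not on the round lantern, which has the same crank) first unfold the crank's grip so that it stands fully upright on the end of its arm, with the arm still where it was, and then use it to turn the crank a quarter turn, either way round. Let go with the grip left standing upright, and leave the lantern and its folded crank alone.

Things in the scene. Friction and masses are not known exactly. Their poses are not given: they have to be found in the camera images.
- radio_hinge (a point): grip's hinge pin on the outer end of the crank arm, 112 mm up, on the fixed grey box radio (180 x 110 x 70 mm high, solar panel on top). x: level, outwards along the 12 mm wide arm, whose top is 99 mm up; y: along the pin; z: up; turns with the arm. Hub (20 mm wide post, vertical axis) 80 mm off along -x. Crank turns either way, no stop within a turn, about 1 N at the pin, stays where left
- radio_grip (a joint): radio's grip: 10 mm steel rod from the hinge pin with a 24 mm black ball on its end, ball's centre 62 mm from the pin, in line. Angle in rad: 0 = folded, level over the arm, pointing from the pin back to the hub; swings upwards about the pin to 1.571 = upright (firm stop). Starts at 0 to 0.15. Light friction (under 1 N at the ball) holds it at any angle. Upright, its top is 186 mm above the table
- lantern: loose round lantern, 104 mm in diameter, 70 mm high to its grey cap, pale globe with six wires, about 0.6 to 0.9 kg; to be left alone. Its cap carries a crank of the same shape and size as the radio's (124 mm above the table at its highest, reaching 86 mm from the centre). Origin at the centre of its underside
- lantern_grip (a joint): the grip of the lantern's crank, same as the radio's: angle in rad, 0 = folded over its arm. To be left folded
There are look-alikes about, which are no part of the job. Leave any blue, orange or yellow look-alike of the part that bears radio_hinge alone.

How it is judged:
By the outcome, as a careful person would: the job done as asked, in the order asked, and still so for the second after the job is handed in, with the robot touching nothing.
It also fails if it takes over 43 s, if anything falls off the work surface, if the arm or the gripper's body presses on something with over 40 N, if the wrist force passes 120 N, or if a joint passes its speed limit or range.

## Working session

There is one attempt and no reset: what is moved stays moved. The work goes in short steps, each a Python script; the robot and the scene stay as the last script left them, time stands still between calls to the robot, and variables do not carry over. Pictures are saved under pics/ and viewed, at most 10 in all, crops included, and the job is handed in when it is done.

```bash
mkdir -p pics; cat > h.py <<'E'
import numpy as np, cv2
from rig import robot
def cam(name):
    c=robot.camera_info(name); f=240/np.tan(np.radians(c["vfov"])/2)
    if "view" in c: T=np.linalg.inv(np.array(c["view"]))
    else:
        W=np.eye(4); W[:3,:3]=robot.read_tcp_rot(); W[:3,3]=robot.read_position(); T=W@np.array(c["T_tool_cam"])
    return f,c["cx"],c["cy"],T,c
def cloud(d,f,cx,cy,T):
    v,u=np.mgrid[:480,:640]
    P=np.stack([(u-cx)/f*d,(v-cy)/f*d,d],-1)
    return P@T[:3,:3].T+T[:3,3]
def onplane(u,v,z,f,cx,cy,T):
    r=T[:3,:3]@np.array([(u-cx)/f,(v-cy)/f,1]); return T[:3,3]+r*(z-T[2,3])/r[2]
def grab(name):
    k=cam(name); p,d=robot.grab_frame(name); return p,d,k
E
python3 - <<'E'
from h import *
for n in("top","side"):
    p,d,k=grab(n); cv2.imwrite(f"pics/{n}0.png",p[...,::-1]); np.savez(f"{n}0.npz",p=p,d=d,T=k[3],k=np.array(k[:3]))
    print(k[4].keys(),k[:3],k[3].round(3)); print((d>0).mean())
print(robot.read_t(),robot.read_tcp_rot())
E
```

```text
dict_keys(['vfov', 'cx', 'cy', 'view']) (np.float64(491.36219099960346), 316.2452451521903, 240.83512685377494) [[ 0.01  -0.997  0.075  0.416]
 [-1.    -0.009  0.018 -0.178]
 [-0.017 -0.075 -0.997  1.066]
 [ 0.     0.     0.     1.   ]]
0.995869140625
dict_keys(['vfov', 'cx', 'cy', 'view']) (np.float64(503.9536431876414), 320.54612843462127, 236.76870950764456) [[-0.799 -0.443  0.407 -0.054]
 [-0.601  0.598 -0.53   0.509]
 [-0.009 -0.668 -0.744  1.04 ]
 [ 0.     0.     0.     1.   ]]
0.9958951822916666
0.1 [[-9.73278010e-01 -2.29629476e-01 -4.68554792e-04]
 [-2.29629917e-01  9.73276986e-01  1.41756154e-03]
 [ 1.30519683e-04  1.48727567e-03 -9.99998885e-01]]
```

View pics/top0.png

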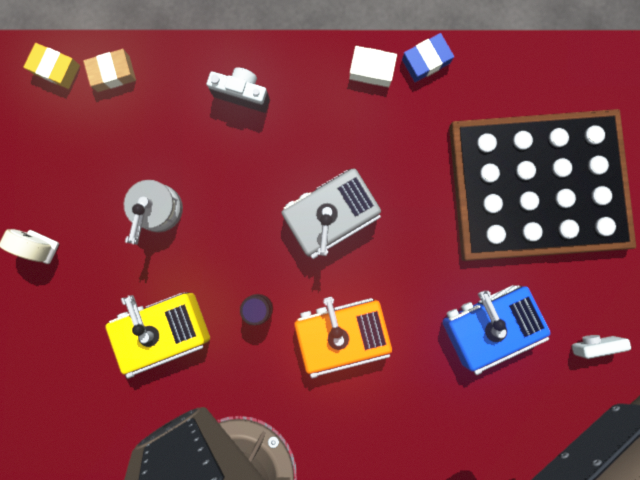

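View pics/side0.png

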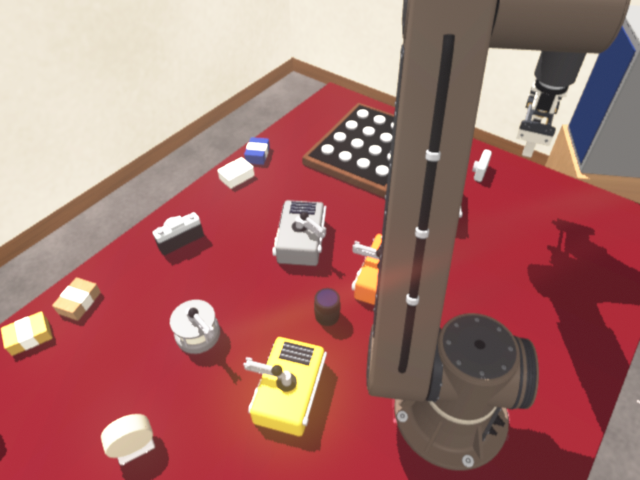

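The top view shows the grey radio around (331,213) with its ball and hub near (326,212) and its hinge end near (322,250). The lantern is at (152,206), and the orange, yellow and blue radios sit nearer the robot. The side view agrees: radio at (300,232), lantern at (195,325).

```bash
python3 - <<'E'
from h import *
z=np.load("top0.npz");p=z["p"].astype(int);d=z["d"];f,cx,cy=z["k"];T=z["T"]
C=cloud(d,f,cx,cy,T)
reg=np.zeros((480,640),bool);reg[165:262,278:385]=True
m=reg&(C[...,2]>.088)
dark=m&(p.max(-1)<70)
for n,q in(("high",m),("dark",dark)):
    v,u=np.nonzero(q);print(n,len(u),u.min(),u.max(),v.min(),v.max(),C[q].min(0).round(3),C[q].max(0).round(3),C[q].mean(0).round(4))
for vv in range(200,262,4):
    q=m[vv]; 
    if q.any(): print(vv,np.nonzero(q)[0][[0,-1]],C[vv][q].mean(0).round(3),C[vv][q][:,2].max().round(3))
cv2.imwrite("pics/topc.png",cv2.resize(z["p"][165:265,275:390,::-1],None,fx=6,fy=6,interpolation=cv2.INTER_CUBIC)[:600,:690])
E
```

```text
high 419 278 383 165 261 [ 0.416 -0.191  0.091] [ 0.557 -0.165  1.066] [ 0.5008 -0.178   0.2192]
dark 68 320 332 216 224 [ 0.519 -0.191  0.119] [ 0.535 -0.168  0.135] [ 0.5267 -0.179   0.1291]
200 [354 354] [ 0.416 -0.178  1.066] 1.066
208 [279 330] [ 0.537 -0.181  0.22 ] 1.066
212 [323 331] [ 0.547 -0.182  0.098] 0.1
216 [298 381] [ 0.509 -0.179  0.33 ] 1.066
220 [307 332] [ 0.519 -0.18   0.197] 1.066
224 [295 329] [ 0.507 -0.18   0.244] 1.066
228 [323 328] [ 0.513 -0.179  0.119] 0.124
232 [322 327] [ 0.49  -0.178  0.277] 1.066
236 [322 327] [ 0.497 -0.177  0.117] 0.125
240 [290 326] [ 0.479 -0.176  0.252] 1.066
244 [321 326] [ 0.482 -0.175  0.115] 0.123
248 [319 325] [ 0.474 -0.173  0.118] 0.12
252 [319 327] [ 0.466 -0.175  0.116] 0.122
256 [315 315] [ 0.416 -0.178  1.066] 1.066
```

View pics/topc.png

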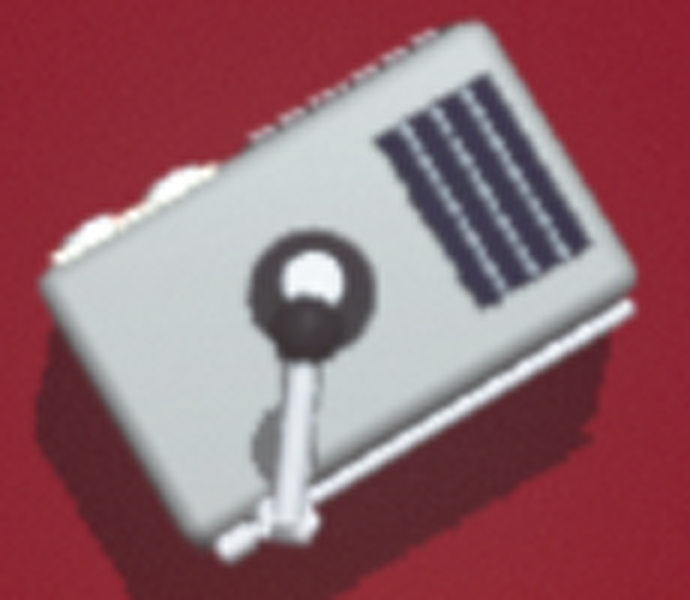

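The crop shows the hub centre near (327,214), the ball near (326,220) and the hinge near (323,252). Depth puts the hub post at about (0.547,-0.182) and the hinge at about (0.467,-0.174). That is 80 mm apart, as given. Next I move above the radio and look closer with the wrist camera.

```bash
python3 - <<'E'
from h import *
a=np.array([-.995,.1,0]);a/=np.linalg.norm(a)
Z=np.array([0,0,-1.]);R=np.c_[a,np.cross(Z,a),Z]
print(robot.camera_info("wrist"))
robot.goto([.515,-.178,.24],R)
p,d,k=grab("wrist");f,cx,cy,T,_=k
cv2.imwrite("pics/w1.png",p[...,::-1]);np.savez("w1.npz",p=p,d=d,T=T,k=np.array(k[:3]))
print(robot.read_t(),robot.read_position(),robot.read_qpos(),T.round(3),(d>0).mean())
E
```

```text
{'vfov': 60.9205234109534, 'cx': 317.0704888281392, 'cy': 241.65421591594975, 'T_tool_cam': array([[ 5.83876905e-04, -9.56506959e-01, -2.91708924e-01,
         7.99220622e-02],
       [ 9.99999684e-01,  7.15784326e-04, -3.45467554e-04,
         3.52091912e-05],
       [ 5.39242794e-04, -2.91708630e-01,  9.56507075e-01,
        -1.88829926e-01],
       [ 0.00000000e+00,  0.00000000e+00,  0.00000000e+00,
         1.00000000e+00]])}
2.3 [ 0.51483919 -0.17861675  0.23986379] [ 1.47687082e+00  6.76942992e+00 -1.18754536e+01  3.93644540e-03
 -7.13722668e+01 -9.72631484e+01] [[ 0.1    0.952  0.29   0.435]
 [ 0.995 -0.095 -0.03  -0.171]
 [-0.001  0.292 -0.956  0.429]
 [ 0.     0.     0.     1.   ]] 0.9960319010416666
```

View pics/w1.png

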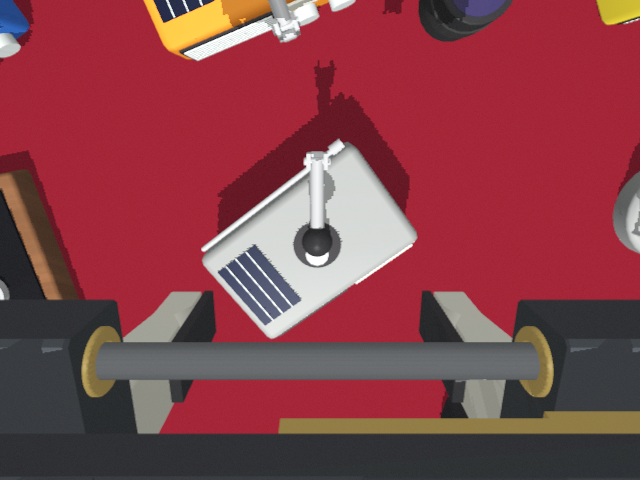

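The wrist view shows the radio's crank running almost vertically in the picture: hinge at (317,160), ball at (317,241), hub post at (317,258). So the tool is well aligned with the arm.

```bash
python3 - <<'E'
from h import *
z=np.load("w1.npz");p=z["p"].astype(int);d=z["d"];f,cx,cy=z["k"];T=z["T"]
C=cloud(d,f,cx,cy,T)
reg=np.zeros((480,640),bool);reg[145:275,290:345]=True
from scipy.optimize import least_squares
dark=reg&(C[...,2]>.1)&(p.max(-1)<90)
Q=C[dark];s=least_squares(lambda c:np.linalg.norm(Q-c,axis=1)-.012,[.527,-.179,.115],loss="soft_l1",f_scale=.001)
v,u=np.nonzero(dark);print("ball",len(Q),(u.min(),u.max(),v.min(),v.max()),s.x.round(4),s.cost,Q[:,2].max())
print("silhouette",onplane((u.min()+u.max())/2,(v.min()+v.max())/2,s.x[2],f,cx,cy,T).round(4))
for vv in range(148,236,6):
    q=reg[vv]&(C[vv,:,2]>.088)
    if q.any():
        uu=np.nonzero(q)[0];print(vv,uu[[0,-1]],len(uu),C[vv][q].mean(0).round(4),C[vv][q][:,2].max().round(4))
for vv in (254,258,262,266):
    q=reg[vv]&(p[vv].min(-1)>225);uu=np.nonzero(q)[0];print("hub",vv,uu[[0,-1]] if len(uu) else 0, C[vv][q].mean(0).round(4))
E
```

```text
ball 673 (np.int64(298), np.int64(332), np.int64(228), np.int64(255)) [ 0.528  -0.1802  0.1213] 0.0028502464989262127 0.42875251203101994
silhouette [ 0.5284 -0.1819  0.1213]
148 [312 312] 1 [ 0.4354 -0.1706  0.4288] 0.4288
154 [307 327] 21 [ 0.4625 -0.1737  0.1068] 0.1199
160 [304 330] 27 [ 0.4661 -0.1741  0.1164] 0.1205
166 [307 327] 21 [ 0.4704 -0.1745  0.1175] 0.1192
172 [310 324] 15 [ 0.4752 -0.175   0.1153] 0.1188
178 [310 324] 15 [ 0.4797 -0.1754  0.1156] 0.12
184 [310 324] 15 [ 0.4841 -0.1759  0.1164] 0.1207
190 [310 324] 15 [ 0.4887 -0.1763  0.1167] 0.1212
196 [310 324] 15 [ 0.4932 -0.1768  0.1174] 0.122
202 [310 324] 15 [ 0.4978 -0.1773  0.1178] 0.1224
208 [310 324] 15 [ 0.5024 -0.1777  0.1183] 0.1233
214 [310 324] 15 [ 0.5071 -0.1782  0.1187] 0.1244
220 [310 324] 15 [ 0.5117 -0.1787  0.1195] 0.1251
226 [311 324] 14 [ 0.5159 -0.1787  0.122 ] 0.1258
232 [305 329] 25 [ 0.5192 -0.1794  0.1271] 0.13
hub 254 [306 327] [ 0.5461 -0.184   0.0995]
hub 258 [307 326] [ 0.5497 -0.1829  0.0997]
hub 262 [310 324] [ 0.5535 -0.1829  0.0993]
hub 266 0 [nan nan nan]<stdin>:15: RuntimeWarning: Mean of empty slice.
  ret = um.true_divide(
```

The ball centre is (0.528,-0.1804,0.121), which means a grip angle of about 0.15. The hinge comes out at (0.467,-0.1743) and the hub at (0.5466,-0.1822), all consistent with the sizes given. I'll grip the ball across the pin direction and swing it up along its arc.

```bash
cat >> h.py <<'E'
a=np.array([-.995,.101,0]);a/=np.linalg.norm(a)
Z=np.array([0,0,-1.]);R=np.c_[a,np.cross(Z,a),Z]
H=np.array([.467,-.1743,.112]);HUB=H-.08*a
OFF=np.array([0,0,-.017])
def ball(th): return H-a*.062*np.cos(th)+np.array([0,0,.062*np.sin(th)])
def st(s): print(s,robot.read_t(),robot.read_position().round(4),robot.read_force().round(1),round(robot.read_grip_width(),3),robot.read_finger_force())
E
python3 - <<'E'
from h import *
b=ball(.15)+OFF
robot.servo_line(b+[0,0,.04],ori=R,speed=.15)
robot.move_gripper(.4)
robot.servo_line(b,speed=.1)
st("down"); robot.move_gripper(0.); st("grip")
p,d,k=grab("wrist");cv2.imwrite("pics/w2.png",p[...,::-1])
E
```

```text
down 4.65 [ 0.5282 -0.1806  0.1044] [ 0.3 -0.1  0.4] 0.399 0.0
grip 5.4167 [ 0.528  -0.1805  0.1042] [ 0.4 -0.  -0. ] 0.002 0.0
```

View pics/w2.png

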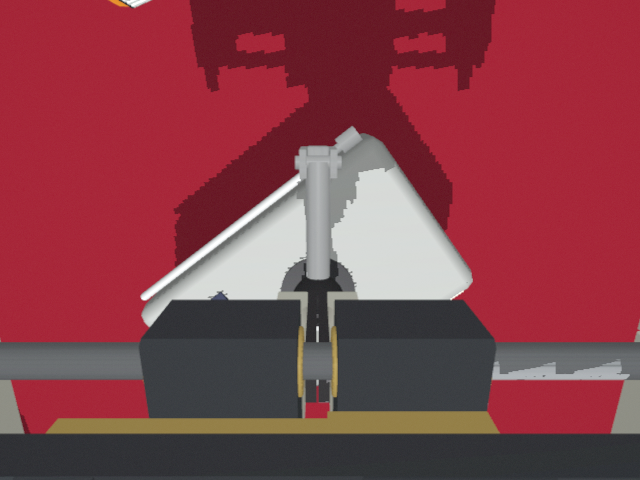

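The fingers shut completely (width 0.002, pads meeting at about (317,290)), so the ball is not between them. The crank still lies straight, with the hinge at (318,160). I'll check where the ball is.

```bash
python3 - <<'E'
from h import *
p,d,k=grab("wrist");C=cloud(d,*k[:4])
for v in range(150,310,8): print(v,C[v,317].round(4),p[v,317], C[v,285].round(3))
s,d2,k2=grab("side");T=np.linalg.inv(k2[3])
q=T[:3,:3]@ball(.15)+T[:3,3];u=int(k2[1]+k2[0]*q[0]/q[2]);v=int(k2[2]+k2[0]*q[1]/q[2]);print(u,v)
cv2.imwrite("pics/s2.png",cv2.resize(s[v-60:v+40,u-60:u+60,::-1],None,fx=6,fy=6,interpolation=cv2.INTER_CUBIC))
E
```

```text
150 [ 0.463  -0.1742  0.0994] [172 175 175] [ 0.468 -0.197  0.   ]
158 [ 0.4652 -0.1744  0.1141] [166 168 168] [ 0.474 -0.198  0.001]
166 [ 0.4683 -0.1747  0.1172] [180 181 183] [ 0.479 -0.199 -0.001]
174 [ 0.4716 -0.1751  0.1177] [179 181 182] [ 0.485 -0.199  0.001]
182 [ 0.4751 -0.1754  0.1174] [178 181 181] [ 0.49 -0.2   0.  ]
190 [ 0.4781 -0.1757  0.1198] [178 179 181] [ 0.486 -0.195  0.063]
198 [ 0.4817 -0.1761  0.1187] [178 180 181] [ 0.491 -0.196  0.062]
206 [ 0.485  -0.1764  0.1198] [177 180 180] [ 0.494 -0.195  0.07 ]
214 [ 0.4885 -0.1768  0.1199] [176 179 179] [ 0.498 -0.196  0.07 ]
222 [ 0.4918 -0.1771  0.1212] [176 178 180] [ 0.503 -0.196  0.069]
230 [ 0.4951 -0.1774  0.1222] [176 177 178] [ 0.507 -0.197  0.072]
238 [ 0.4988 -0.1778  0.1218] [174 177 177] [ 0.512 -0.198  0.07 ]
246 [ 0.502  -0.1781  0.1232] [175 178 178] [ 0.517 -0.198  0.071]
254 [ 0.5053 -0.1785  0.1242] [174 176 177] [ 0.522 -0.199  0.07 ]
262 [ 0.5093 -0.1789  0.1234] [174 176 177] [ 0.526 -0.199  0.071]
270 [ 0.5128 -0.1792  0.1241] [174 176 176] [ 0.531 -0.2    0.071]
278 [ 0.5164 -0.1796  0.1247] [174 176 176] [ 0.536 -0.2    0.072]
286 [ 0.5185 -0.1798  0.1287] [43 44 44] [ 0.541 -0.201  0.072]
294 [ 0.5213 -0.1801  0.1308] [46 46 48] [ 0.515 -0.192  0.141]
302 [ 0.5241 -0.1804  0.1328] [51 51 52] [ 0.488 -0.184  0.207]
303 214
```

View pics/s2.png

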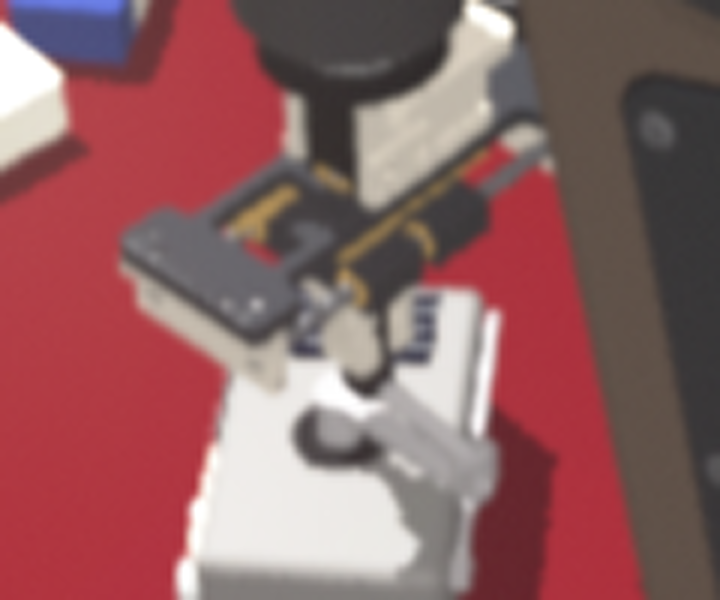

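```bash
python3 - <<'E'
import cv2
p=cv2.imread("pics/w2.png");cv2.imwrite("pics/w2c.png",cv2.convertScaleAbs(cv2.resize(p[255:415,250:390],None,fx=3.7,fy=3.7,interpolation=cv2.INTER_NEAREST),alpha=2.2,beta=10))
E
python3 - <<'E'
from h import *
st("now")
E
```

```text
now 5.5667 [ 0.528  -0.1805  0.1042] [0.  0.2 0.1] 0.005 0.0
```

View pics/w2c.png

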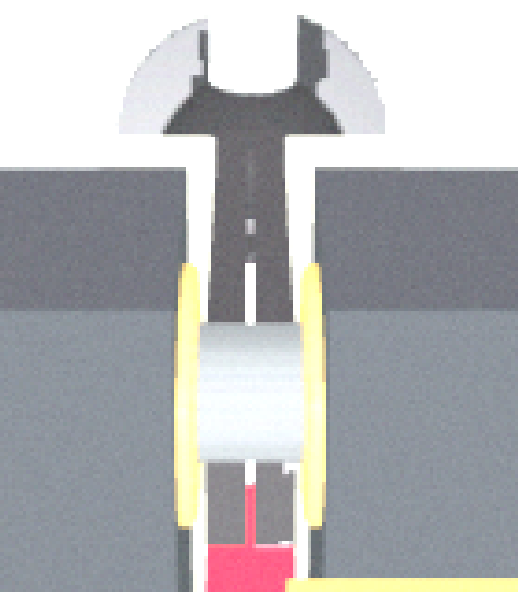

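The zoomed crop shows the pads shut together with the ball still in place, undisturbed, just in front of and below them. So the fingertips may be higher than the tool frame suggests. I'll measure their position in the depth image.

```bash
python3 - <<'E'
from h import *
p,d,k=grab("wrist");Tt=np.array(k[4]["T_tool_cam"]);C=cloud(d,*k[:3],Tt)
for v in range(284,345,5):
    print(v,[(u,p[v,u,0],*(C[v,u]*1000).round(0).astype(int)) for u in (296,303,310,318,324)])
s,d2,k2=grab("side");D=cloud(d2,*k2[:4])
m=(np.abs(D[...,0]-.528)<.04)&(np.abs(D[...,1]+.18)<.04)&(D[...,2]>.09)&(D[...,2]<.2)
tan=m&(s[...,0]>150)&(s[...,0].astype(int)-s[...,2]>12)
print("tan",tan.sum(),np.percentile(D[tan],[0,5,50],axis=0).round(4) if tan.any() else "")
dk=m&(s.max(-1)<80);q=D[dk];o=np.argsort(q[:,2])[::max(1,len(q)//15)];print(q[o].round(3))
E
```

```text
284 [(296, np.uint8(98), np.int64(-13), np.int64(-13), np.int64(32)), (303, np.uint8(37), np.int64(9), np.int64(-6), np.int64(-21)), (310, np.uint8(42), np.int64(9), np.int64(-3), np.int64(-22)), (318, np.uint8(41), np.int64(10), np.int64(0), np.int64(-24)), (324, np.uint8(40), np.int64(10), np.int64(3), np.int64(-23))]
289 [(296, np.uint8(37), np.int64(6), np.int64(-10), np.int64(-20)), (303, np.uint8(42), np.int64(8), np.int64(-6), np.int64(-24)), (310, np.uint8(43), np.int64(8), np.int64(-3), np.int64(-25)), (318, np.uint8(46), np.int64(8), np.int64(0), np.int64(-25)), (324, np.uint8(44), np.int64(8), np.int64(3), np.int64(-25))]
294 [(296, np.uint8(165), np.int64(12), np.int64(-9), np.int64(-38)), (303, np.uint8(164), np.int64(12), np.int64(-6), np.int64(-39)), (310, np.uint8(44), np.int64(10), np.int64(-3), np.int64(-34)), (318, np.uint8(47), np.int64(7), np.int64(0), np.int64(-27)), (324, np.uint8(45), np.int64(10), np.int64(3), np.int64(-35))]
299 [(296, np.uint8(125), np.int64(12), np.int64(-8), np.int64(-43)), (303, np.uint8(164), np.int64(12), np.int64(-6), np.int64(-43)), 
[... 2749 characters left out ...]
.int64(11), np.int64(2), np.int64(-70))]
344 [(296, np.uint8(55), np.int64(39), np.int64(-4), np.int64(-120)), (303, np.uint8(113), np.int64(34), np.int64(-3), np.int64(-113)), (310, np.uint8(83), np.int64(32), np.int64(-2), np.int64(-109)), (318, np.uint8(82), np.int64(32), np.int64(0), np.int64(-110)), (324, np.uint8(79), np.int64(33), np.int64(1), np.int64(-111))]
tan 102 [[ 0.5137 -0.1938  0.1272]
 [ 0.5144 -0.1904  0.1395]
 [ 0.5178 -0.1641  0.1524]]
[[ 0.519 -0.169  0.121]
 [ 0.518 -0.172  0.123]
 [ 0.52  -0.17   0.123]
 [ 0.523 -0.167  0.124]
 [ 0.521 -0.168  0.124]
 [ 0.519 -0.178  0.125]
 [ 0.519 -0.182  0.125]
 [ 0.516 -0.178  0.126]
 [ 0.517 -0.172  0.127]
 [ 0.518 -0.181  0.129]]
```

Wrist and side depth agree: the fingertips really end about 32 mm behind the reported TCP, with the tips at z≈0.136 and the ball top at 0.133. So the fingers closed above the ball without touching it. I'll correct the offset and try again.

```bash
sed -i 's/^OFF=.*/OFF=np.array([0,0,-.048])  # tips measured 32 mm behind reported TCP/' h.py
python3 - <<'E'
from h import *
robot.move_gripper(.42)
b=ball(.15)+OFF; z0=robot.read_position()[2]
for z in np.linspace(z0,b[2],4)[1:]:
    robot.servo_line([b[0],b[1],z],ori=R,speed=.08)
    F=robot.read_force(); 
    if np.linalg.norm(F)>6: print("contact",F);break
else:
    st("down"); robot.move_gripper(0.)
st("grip")
p,d,k=grab("wrist");C=cloud(d,*k[:4])
for v in (160,190,220,250):
    q=np.zeros(640,bool);q[270:370]=True;q&=C[v,:,2]>.085;u=np.nonzero(q)[0];print(v,u[[0,-1]],C[v][q].mean(0).round(4))
E
```

```text
down 7.3167 [ 0.5276 -0.1805  0.073 ] [-0.5 -0.4 -0.2] 0.42 0.0
grip 7.7333 [ 0.5283 -0.1803  0.0735] [-0.2  1.5 -0.3] 0.254 30.00015914440155
160 [295 340] [ 0.464  -0.1739  0.1073]
190 [304 332] [ 0.4738 -0.1747  0.1162]
220 [304 332] [ 0.4833 -0.1757  0.1224]
250 [304 331] [ 0.4952 -0.1771  0.1198]
```

The ball is now gripped at 22.4 mm width and 30 N, and the arm hasn't moved. Swinging it up.

```bash
python3 - <<'E'
from h import *
for th in np.linspace(.15,np.pi/2,8)[1:]:
    robot.servo_line(ball(th)+OFF,ori=R,speed=.07)
    F=robot.read_force()
    if np.linalg.norm(F)>20: print("stop",th,F);break
st("up")
robot.servo_line(ball(np.pi/2)+OFF+a*.0015,speed=.03)
st("bias")
for n in("side","wrist"):
    p,d,k=grab(n);cv2.imwrite(f"pics/{n}3.png",p[...,::-1]); np.savez(n+"3.npz",p=p,d=d,T=k[3],k=np.array(k[:3]))
s=cv2.imread("pics/side3.png")[140:260,240:400];w=cv2.imread("pics/wrist3.png")
cv2.imwrite("pics/c3.png",np.hstack([cv2.resize(s,(480,360),interpolation=cv2.INTER_CUBIC),cv2.resize(w[90:330,210:420],(315,360))]))
E
```

```text
up 10.1167 [ 0.4676 -0.1745  0.1266] [2.3 0.6 5.4] 0.255 30.000818073749542
bias 10.3667 [ 0.4666 -0.1744  0.1266] [2.3 1.4 6.1] 0.252 30.00092715024948
```

View pics/c3.png

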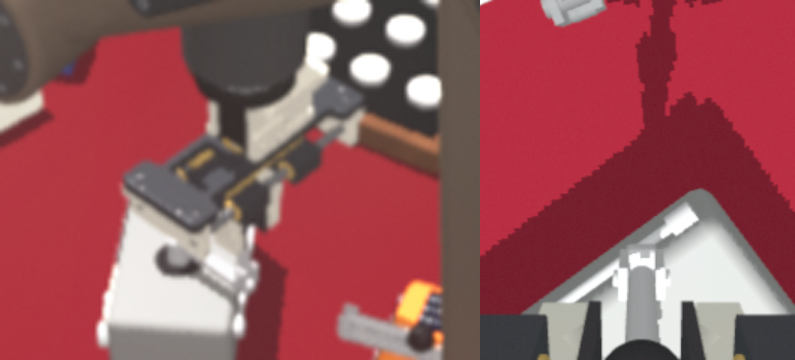

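The crop shows the ball held with the rod standing roughly above the hinge, and the arm pointing the same way as before. I'll measure the rod's tilt and push gently against the stop.

```bash
cat >> h.py <<'E'
def rodtilt(hinge,out,show=True):
    "lean of rod from vertical (deg, + = outward) and sideways, from wrist depth"
    p,d,k=grab("wrist");C=cloud(d,*k[:4]); lat=np.cross([0,0,1],out)
    D=C-hinge; x=D@out; y=D@lat; z=C[...,2]
    m=(z>.123)&(z<.157)&(abs(y)<.012)&(abs(x)<.02)
    m&=(p.min(-1)>90)
    m&=cv2.erode(m.astype(np.uint8),np.ones((3,3)))>0
    if m.sum()<20: print("few",m.sum()); return
    w=m&(abs(y)<.002)
    c=np.polyfit(z[w],x[w],1);e=np.polyfit(z[m],y[m],1)
    print("rod n",m.sum(),"lean",np.degrees(np.arctan(c[0])).round(2),"x at .14",np.polyval(c,.14).round(4),"side",np.degrees(np.arctan(e[0])).round(2),"y",y[m].mean().round(4))
E
python3 - <<'E'
from h import *
rodtilt(H,a)
P=robot.read_position()
for i in range(3):
    P=P+a*.0015;robot.servo_line(P,speed=.03);st("push");rodtilt(H,a)
E
```

```text
rod n 587 lean -5.11 x at .14 0.0022 side 0.0 y 0.0001
push 10.7667 [ 0.4656 -0.1744  0.1268] [3.1 0.2 4.3] 0.25 30.000661611557007
rod n 548 lean -4.11 x at .14 0.0026 side 0.7 y 0.0002
push 11.0667 [ 0.4636 -0.1742  0.1267] [2.8 0.5 6.2] 0.248 30.000655353069305
rod n 538 lean -2.5 x at .14 0.0034 side -0.44 y 0.0002
push 11.3667 [ 0.462  -0.174   0.1267] [2.1 0.  5.2] 0.255 30.000738501548767
rod n 505 lean -1.44 x at .14 0.004 side -0.16 y 0.0002
```

```bash
python3 - <<'E'
from h import *
P=robot.read_position()
for i in range(6):
    P=P+a*.0015;robot.servo_line(P,speed=.03);st("push");rodtilt(H,a)
    if robot.read_force()@-a>9: break
E
```

```text
push 11.6667 [ 0.4601 -0.1738  0.1266] [0.7 1.5 4.9] 0.254 30.00066250562668
rod n 508 lean -0.06 x at .14 0.0047 side 0.23 y 0.0002
push 11.9667 [ 0.4597 -0.1737  0.1267] [ 4.6 -0.   1.3] 0.252 30.000031292438507
rod n 483 lean 0.39 x at .14 0.0047 side -0.78 y 0.0001
push 12.2667 [ 0.4592 -0.1735  0.1266] [ 8.4 -1.2 -2.1] 0.251 29.999350011348724
rod n 485 lean 0.34 x at .14 0.0048 side -0.45 y -0.0001
```

The stop is reached: the force is rising and the rod's lean is about 0°. The ball sits off-centre in the pads, so I'll regrip it centred and then turn the crank clockwise, since wrist joint 6 has room that way.

```bash
python3 - <<'E'
from h import *
from scipy.spatial.transform import Rotation as Ro
robot.move_gripper(.45)
rodtilt(H,a)
g=H+[0,0,.062]+OFF
def pose(deg,r):
    M=Ro.from_euler("z",deg,degrees=True).as_matrix(); return np.array([*HUB[:2],g[2]])+M@a*r, M@R
robot.servo_line(g+a*.001,ori=R,speed=.05)
robot.move_gripper(0.); st("regrip"); rodtilt(H,a)
print([robot.ik(*pose(x,.081)).round(0) for x in(-45,-90)])
for x in np.arange(-10,-91,-10):
    q,M=pose(x,.081);robot.servo_line(q,ori=M,speed=.06)
    F=robot.read_force()
    if np.linalg.norm(F)>20: print("stop",x,F);break
    if x in(-10,-30,-60): st(x)
st("end");A=Ro.from_euler("z",x,degrees=True).as_matrix()@a;rodtilt(np.r_[HUB[:2]+.08*A[:2],.112],A)
E
```

```text
rod n 518 lean 0.08 x at .14 0.0047 side 0.09 y 0.0001
regrip 13.7 [ 0.4659 -0.1742  0.126 ] [-1.1  0.  -0.6] 0.252 30.00004917383194
rod n 461 lean -0.09 x at .14 0.0047 side -0.61 y -0.0
[array([   9.,    8.,  -26.,    0.,  -56., -149.]), array([  9.,  13., -19.,   0., -57., 165.])]
-10 14.1333 [ 0.4686 -0.1602  0.126 ] [-0.6  0.2  0.7] 0.254 30.000375509262085
-30 14.9 [ 0.4809 -0.1352  0.126 ] [ 0.8  0.2 -0.2] 0.256 30.000277161598206
-60 16.05 [ 0.5132 -0.1087  0.126 ] [ 1.1  0.6 -0.9] 0.25 30.000063478946686Traceback (most recent call last):
  File "<stdin>", line 12, in <module>
rig.Unreachable: the arm cannot follow that straight line within its joint ranges
```

Joint 6 reached its range at -70°. The ball can pivot in the pads, so I'll finish the last 20° with the tool orientation fixed.

```bash
python3 - <<'E'
from h import *
from scipy.spatial.transform import Rotation as Ro
st("now")
z=.126
for x in(-75,-80,-85,-90):
    M=Ro.from_euler("z",x,degrees=True).as_matrix();q=np.r_[HUB[:2],z]+M@a*.081
    robot.servo_line(q,speed=.06); 
st("end");A=M@a;h2=np.r_[HUB[:2]+.08*A[:2],.112];rodtilt(h2,A)
robot.move_gripper(.5);st("open");rodtilt(h2,A)
P=robot.read_position();robot.servo_line(P+[0,0,.09],speed=.12);st("clear")
p,d,k=grab("wrist");cv2.imwrite("pics/w5.png",p[...,::-1]);np.savez("w5.npz",p=p,d=d,T=k[3],k=np.array(k[:3]))
C=cloud(d,*k[:4]);D=C-h2
dk=(np.linalg.norm(D[...,:2],axis=-1)<.03)&(C[...,2]>.16)&(C[...,2]<.19)&(p.max(-1)<90)
from scipy.optimize import least_squares
Q=C[dk];s=least_squares(lambda c:np.linalg.norm(Q-c,axis=1)-.012,[*h2[:2],.174],loss="soft_l1",f_scale=.001)
print("ball",len(Q),s.x.round(4),"exp",h2.round(4))
E
```

```text
now 16.05 [ 0.5132 -0.1087  0.126 ] [ 1.1  0.6 -0.9] 0.25 30.000063478946686
end 17.35 [ 0.5547 -0.1017  0.1258] [-2.9 -0.2 -0.3] 0.251 29.999947249889374
rod n 535 lean -3.16 x at .14 0.0031 side -0.82 y 0.0003
open 18.025 [ 0.5549 -0.1018  0.1261] [-1.  -0.1 -0.3] 0.502 0.0
rod n 530 lean -2.9 x at .14 0.0032 side 0.15 y 0.0002
clear 18.975 [ 0.5543 -0.1017  0.2152] [-0.1 -0.1  0.5] 0.502 0.0
ball 1149 [ 0.556  -0.1062  0.1744] exp [ 0.5547 -0.1028  0.112 ]
```

View pics/w5.png

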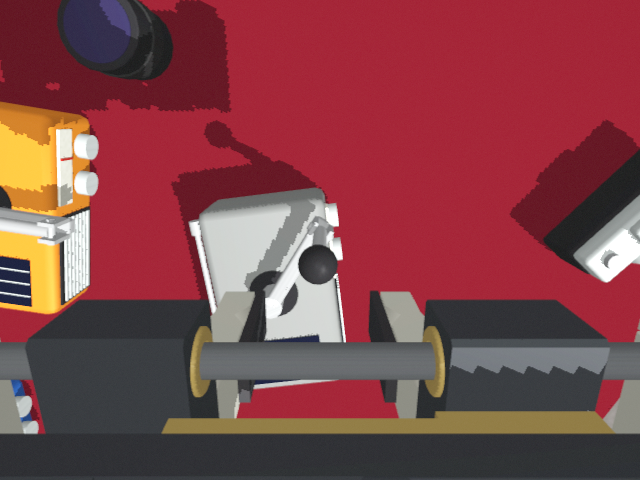

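The crank has turned about 90°, and the ball is at (317,264) with the hinge at (322,225). The grip leans about 3° inward, so I'll regrip and press it gently against the stop.

```bash
python3 - <<'E'
from h import *
b=np.array([.556,-.1062,.174])+OFF
h2=np.array([.5560,-.1028,.112]);A=h2-HUB;A[2]=0;A/=np.linalg.norm(A);h2[:2]=HUB[:2]+.08*A[:2]
robot.servo_line(b+[0,0,.09],speed=.1);robot.servo_line(b,speed=.08);st("down")
robot.move_gripper(0.);st("grip")
P=robot.read_position()
for i in range(8):
    P=P+A*.0012;robot.servo_line(P,speed=.03);F=robot.read_force()@-A
    print(round(F,1));rodtilt(h2,A)
    if F>6: break
robot.move_gripper(.5);rodtilt(h2,A)
P=robot.read_position();robot.servo_line(P+[0,0,.09],speed=.12);st("clear")
from scipy.optimize import least_squares
p,d,k=grab("wrist");cv2.imwrite("pics/w6.png",p[...,::-1])
C=cloud(d,*k[:4]);D=C-h2
dk=(np.linalg.norm(D[...,:2],axis=-1)<.03)&(C[...,2]>.16)&(C[...,2]<.19)&(p.max(-1)<90)
Q=C[dk];s=least_squares(lambda c:np.linalg.norm(Q-c,axis=1)-.012,[*h2[:2],.174],loss="soft_l1",f_scale=.001).x
v=(s-HUB)[:2];print("ball",s.round(4),"radius",np.linalg.norm(v).round(4),"turned",np.degrees(np.arctan2(a[1],a[0])-np.arctan2(v[1],v[0])).round(1))
E
```

```text
down 20.55 [ 0.5564 -0.1062  0.1266] [0.2 0.1 0.5] 0.502 0.0
grip 21.05 [ 0.5562 -0.1062  0.1262] [0.2 1.  1.5] 0.257 29.999995529651642
0.3
rod n 500 lean -2.22 x at .14 0.0039 side 0.31 y 0.0019
1.2
rod n 455 lean -1.33 x at .14 0.0044 side -0.04 y 0.0019
3.1
rod n 445 lean -0.32 x at .14 0.0048 side -0.53 y 0.0021
7.0
rod n 453 lean 0.36 x at .14 0.0051 side 0.0 y 0.0021
rod n 472 lean 0.16 x at .14 0.005 side 0.15 y 0.0019
clear 23.825 [ 0.5563 -0.1012  0.2154] [-0.1  0.4 -0.3] 0.501 0.0
ball [ 0.5562 -0.1027  0.1744] radius 0.0802 turned 91.1
```

The ball is now at radius 80.2 mm and height 174 mm, with the crank turned 91° and the grip upright. The gripper is clear of it, so I'm handing in.

```bash
python3 -c "
from rig import robot
print(robot.job_done())"
```

```text
the job is handed in; nothing more can be done
None
```

The radio's grip stands upright (under 0.5° of lean measured), the crank is turned about 91°, and the gripper was clear when I handed in at about 24 s; the lantern was never approached, though I took no closing picture of it.

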